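# Put the setting block away, try the chest lid, free its catch if caught, hold the lid open

### The job

The blue setting block was left lying on the lid of the marking-out chest: put it back fully home in the pocket that has the blue tag and let go of it. Then, before you touch the brass catch, give the lid a gentle tug upwards by its wooden lift to learn whether it is caught; if it is, slide the catch back, away from the lid, to free it. Lift the lid to about 60 degrees and finish while still holding it there, since it will not stay up by itself; leave the tools and the other two blocks on the bench where they are.

Things in the scene. Friction and masses are not known exactly. Their poses are not given: they have to be found in the camera images.
- chest: Brown wooden marking-out chest, 220 (x, front to back) by 380 (y) by 114 mm high, fixed to the bench. Origin: centre of its underside; its front faces its own -x, which is roughly towards the robot, z up. Position and yaw vary. Seen from the front, its right part (own y -190 to +73 mm) is covered by a hinged lid; its left part (own y +75 to +190 mm) is a fixed deck, flush with the lid at 114 mm, with three block pockets one behind the other and the catch at the front.
- lid (a joint): Opening angle of the chest's lid in rad: 0 closed, grows as its front rises, stop at 1.75. The lid is 220 by 263 by 14 mm, 0.35 to 0.6 kg, hinged along the chest's rear edge; it falls shut when let go. While the catch holds it, it has about 4 mm of play at the front (about 0.02 rad) and then stops hard.
- lid_lift (a point): Grip point on the lid's dark wooden lift: an upright fin 16 mm thick (across the chest, own y), 40 mm long (own x), whose top is 36 mm above the lid; this point lies midway in its thickness and length, 25 mm above the lid's top, 25 mm behind the lid's front edge. A 28 mm wide, 4 mm high foot runs round the fin's bottom. Axes turn with the lid; closed, they are the chest's.
- lid_hinge (a point): Point on the lid's hinge axis in line with the lift; the axis is the chest's y. It is 195 mm behind and 39 mm below lid_lift when the lid is closed.
- catch (a joint): Travel in m of the brass thumb-slide catch: 0 fully shot towards the lid, 0.020 fully back (chest's own +y, away from the lid), where the lid is always free. It moves stiffly (about 3 N) and stays where it is left. It is found standing part-way; its tongue is out of sight inside the deck and the strike under the lid is adjustable, so its position does not tell whether it still holds the lid.
- catch_knob (a point): Middle of the catch's upright brass thumb-piece: 20 mm (chest's x) by 10 mm (chest's y), top 27 mm above the deck; this point is 16 mm above the deck. A 22 by 16 mm foot reaches 5.5 mm above the deck. Axes as the chest's.
- blue_block_center (a point): Centre of the blue setting block, a solid block 16 (own x) by 60 (own y) by 40 mm high (own z), 0.1 kg. At the start it stands 40 mm high on the lid, at any yaw.
- blue_pocket (a point): Centre of the floor of the pocket marked by the blue tag. Each pocket is 20 mm along x by 64 mm along y and 14 mm deep, its floor 100 mm above the bench, 44 mm from one pocket's middle to the next; a block in it stands 26 mm proud of the deck. Axes as the chest's. The blue, red and yellow tags (22 by 14 mm plates on the deck, 49 mm beyond the pocket's middle along own +y) change places.
- red_block_center (a point): Centre of the red setting block, like the blue one, in use on the bench: leave it.
- yellow_block_center (a point): Centre of the yellow setting block, like the blue one, in use on the bench: leave it.
- bench_plane: Grey iron bench plane, 240 by 60 by 85 mm, origin centre of its sole, length along own x.
- gauge: Wooden marking gauge, 210 mm beam along own x through a 24 by 60 by 56 mm head, origin under the head.
- rule: Steel rule 300 by 30 by 2 mm, length along own x, origin centre of its underside.
- mallet: Joiner's mallet lying down: head 65 by 120 by 75 mm 100 mm along own +x of the origin, handle back to -130 mm.
- saddle_marker: Small dark wooden dovetail marker, 45 by 50 by 40 mm, origin centre of its underside.
Things that resemble listed ones, but are neither listed nor needed, are in the scene too. What is meant by the part that bears blue_block_center is not green, pink or white, and is the smaller of those in its own colour.

How it is judged:
By the outcome, as a careful person would: the job done as asked, in the order asked, and still so for the second after the job is handed in, while the arm keeps its last pose, push and grip.
It also fails if it takes over 69 s, if anything falls off the work surface, if the arm or the gripper's body presses on something with over 40 N, if the wrist force passes 120 N, or if a joint passes its speed limit or range.

### The arm

A 6-joint arm with a two-finger parallel gripper is mounted at the origin on the work surface. World frame = base frame: x ahead of the robot, y to its left, z up, the work surface at z = 0. Lengths are in mm, angles in rad, forces in N, time in s.
With the tool pointing down it reaches from about 350 to 975 mm from the base axis. Payload 7.1 kg.
Tool frame: the origin (TCP) lies at the very end of the fingers, on their centre line; the grasp point (between the pads) lies 19 mm behind it; y points along the fingers, z is the direction in which the jaws open and shut, and the axes are right-handed (so a half turn about y gives the same grasp; the last joint's range is limited). The gripper opens to 88 mm and grips with 3 to 60 N. Pads are 20 mm wide; open, the fingers measure 115 mm over their backs; the gripper's body (75 mm by 178 mm) begins 61 mm behind the grasp point.
Start: joints at [-1.367, 0.423, 1.63, -0, 1.089, -0.019], TCP at [138.12, -609.531, 222.675] pointing down, gripper open.
Joint ranges: [-3, 3], [-0.9, 2.11], [0.09, 2.58], [-1.31, 4.45], [0.11, 2.69], [-2.54, 2.54]. Speed limits (rad/s): [2.39, 2.39, 3.01, 3.14, 3.14, 3.14].

### API

Orientations are given as a rotation vector (axis times angle).
In Python, from workcell import ctrl gives the robot as it stands.
- The arm moves only by the shell command python3 -m jog 'ROWS'. ROWS is JSON, a list of rows, each a list of 3 entries, a list of its own where there are three numbers: the opening, from 0 (shut) to 1 (fully open), then the shift along the tool's x, y, z in cm, then the turn, a rotation vector about the tool's x, y, z in rad. In form: [[claw, [dx, dy, dz], [wx, wy, wz]], ...]. A call has 1 to 8 rows; each row is the pose to reach, as a shift and turn from the pose commanded when the call began, along the tool's axes at that moment; what a row does not reach only later rows make up. A row lasts 1/10 s, in which the tool goes at most 50 mm and 8.59 degrees, less where a joint would pass 70% of its speed; a pose out of reach is approached as far as the arm can. A call with a gripper value outside its range is refused whole. The fingers move at their own pace and stop on an object; the grip force is fixed at half the most. Time passes only in rows, so rows that repeat a pose let the fingers close. It gives the time, the measured TCP pose, the force and the opening at its end, in the units of the state.
- ctrl.get_obs(): the state, without advancing time (a new reading comes with each control period).
- ctrl.get_image(name): name is "scene" or "top" or "wrist"; returns a dict with "color" (400x640x3 uint8, red, green, blue), "z_map" (400x640 float32, mm along the optical axis (not along the pixel's ray), 0 where there is no reading), "fx", "fy", "cx", "cy" (pixels), "pose" (4x4, takes a point from camera to world coordinates). Camera axes: x right, y down, z forward; pixel columns grow to the right and rows downward; lengths in mm; the calibration is good to about 2 mm. A picture is of the moment at which its call begins.
- ctrl.close_job(): hands the job in, once; it reports no verdict.
The state is a dict: "t": time; "qpos": joint angles; "qvel": joint speeds; "joint_torque": joint torques, N m; "ee_pos": TCP position; "orientation": TCP orientation; "ft_force": force on the tool from outside, world axes, zero at the start; "moment": the same for the moment, N m; "width": finger opening in mm.
Only numpy, scipy, OpenCV 4.12 (cv2) and the standard library are available. Lean on these libraries where they do the work, as an engineer would, in place of code of your own. Each camera call takes 0.05 s, during which the arm holds its last target.

## Working session

There is one attempt and no reset: what is moved stays moved. The work goes in short steps, Python scripts to look and compute and a shell command to move; the robot and the scene stay as the last step left them, time stands still between calls to the robot, and variables do not carry over. Pictures are saved under pics/ and viewed, and the job is handed in when it is done.

```bash
ls; mkdir -p pics; python3 - <<'E'
from workcell import ctrl
import cv2,numpy as np
print(ctrl.get_obs())
for n in ["scene","top","wrist"]:
    im=ctrl.get_image(n)
    cv2.imwrite(f"pics/{n}0.png",cv2.cvtColor(im["color"],cv2.COLOR_RGB2BGR))
    np.savez(f"{n}0.npz",**im)
    print(n,im["fx"],im["fy"],im["cx"],im["cy"],np.round(im["pose"],3).tolist())
E
```

```text
pics
{'t': 0.0, 'qpos': array([-1.36701578e+00,  4.23843464e-01,  1.63068750e+00,  3.68680912e-05,
        1.08859385e+00, -1.89900533e-02]), 'qvel': array([-0.00024156, -0.00071357, -0.00109804,  0.00115768, -0.00105973,
        0.00013631]), 'joint_torque': array([-1.82964327e-04, -5.44615066e+01, -2.73664802e+01,  6.42064889e-02,
        2.25496525e-02, -1.51299600e-04]), 'ee_pos': array([ 138.01130476, -609.00155662,  221.90104093]), 'orientation': array([-0.23538761,  2.10527765, -2.10204187]), 'ft_force': array([ 0.68742254,  0.22070581, -0.52678077]), 'moment': array([-0.0543339 , -0.00409066, -0.05815656]), 'width': 87.46528752712493}
scene 419.43860486554 419.43860486554 310.11573551140145 202.11997639290976 [[0.231, 0.766, -0.599, 1505.153], [0.973, -0.17, 0.157, -252.987], [0.018, -0.619, -0.785, 1317.084], [0.0, 0.0, 0.0, 1.0]]
top 511.6903276227181 511.6903276227181 316.97135687970746 199.7524746475015 [[0.017, -0.998, 0.053, 483.636], [-1.0, -0.018, -0.018, -12.212], [0.019, -0.053, -0.998, 1640.779], [0.0, 0.0, 0.0, 1.0]]
wrist 290.7686185995971 290.7686185995971 323.142871449684 200.4033200074255 [[0.221, -0.931, -0.29, 218.054], [-0.975, -0.211, -0.066, -591.233], [-0.0, 0.297, -0.955, 384.274], [0.0, 0.0, 0.0, 1.0]]
```

View pics/scene0.png

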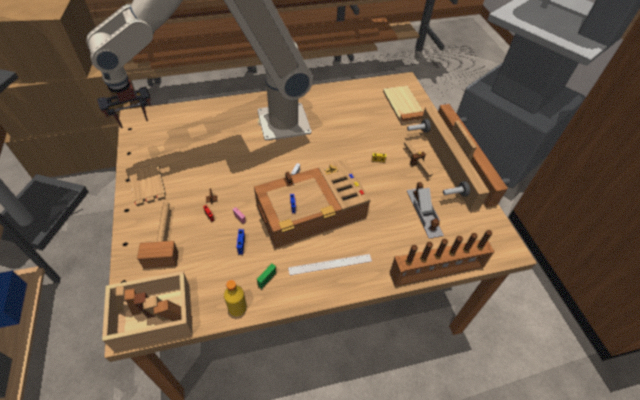

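View pics/top0.png

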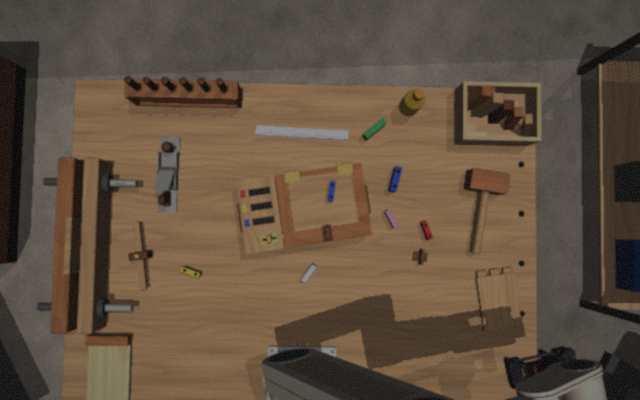

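The top view shows the chest at columns 238–370 and rows 163–252. The small blue block is on the lid near (331,191), a larger blue decoy is on the bench at (396,180), and the tags are near column 245. I'll zoom in.

```bash
cat > h.py <<'E'
import numpy as np,cv2
def load(n): return dict(np.load(n))
def ray(im,u,v,z):
    T=im["pose"];d=T[:3,:3]@np.array([(u-im["cx"])/im["fx"],(v-im["cy"])/im["fy"],1.]);o=T[:3,3]
    return o+d*(z-o[2])/d[2]
def pt(im,u,v):
    z=im["z_map"][int(round(v)),int(round(u))]
    return im["pose"][:3,:3]@(np.array([(u-im["cx"])/im["fx"],(v-im["cy"])/im["fy"],1.])*z)+im["pose"][:3,3]
E
python3 - <<'E'
from h import *
t=load("top0.npz");c=cv2.cvtColor(t["color"],cv2.COLOR_RGB2BGR)
cv2.imwrite("pics/topz.png",cv2.resize(c[155:260,225:385],None,fx=5,fy=5,interpolation=cv2.INTER_CUBIC))
s=load("scene0.npz");c=cv2.cvtColor(s["color"],cv2.COLOR_RGB2BGR)
cv2.imwrite("pics/scenez.png",cv2.resize(c[150:250,245:380],None,fx=5.5,fy=5.5,interpolation=cv2.INTER_CUBIC))
E
```

```text
(no output)
```

View pics/topz.png

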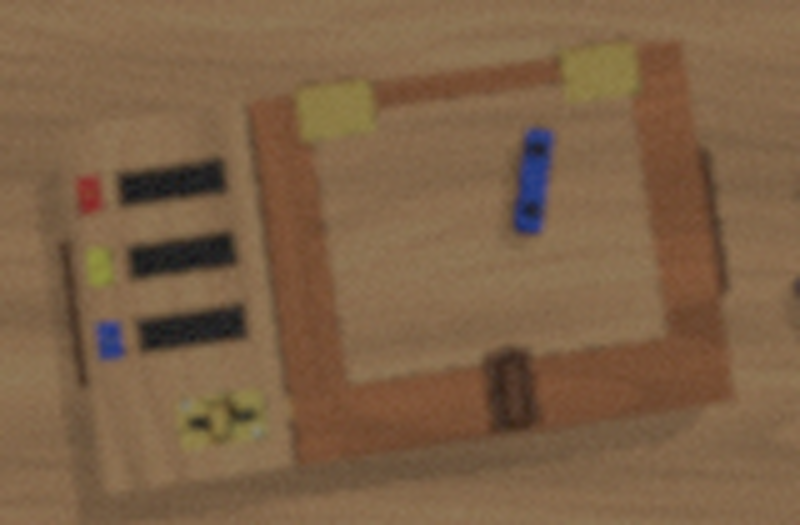

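View pics/scenez.png

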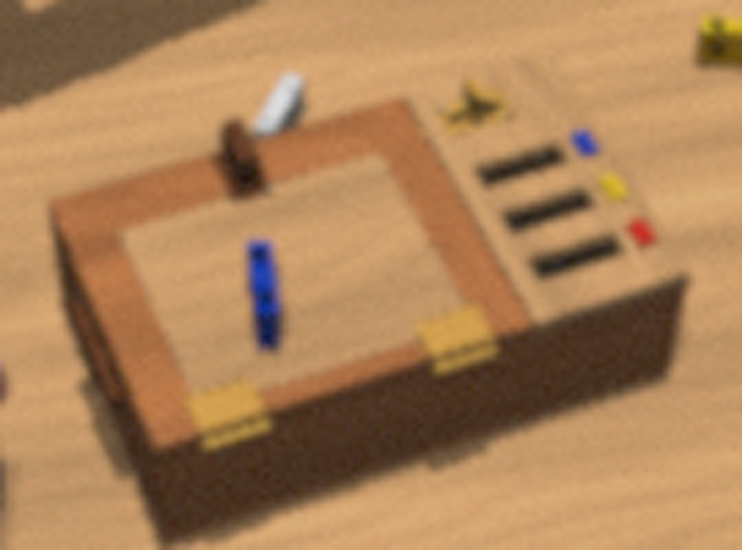

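Blue tag at crop (110,340): the blue pocket is the front one, next to the catch. Next I measure.

```bash
python3 - <<'E'
from h import *
def report(im,mask,z,name,amin=15):
    cs,_=cv2.findContours(mask.astype(np.uint8),cv2.RETR_EXTERNAL,cv2.CHAIN_APPROX_NONE)
    for c in cs:
        if cv2.contourArea(c)<amin: continue
        m=np.zeros(mask.shape,np.uint8);cv2.drawContours(m,[c],-1,1,-1)
        v,u=np.nonzero(m&mask.astype(np.uint8))
        P=np.array([ray(im,a,b,z)[:2] for a,b in zip(u,v)])
        mu=P.mean(0);(cx,cy),wh,_=cv2.minAreaRect(P.astype(np.float32))
        w,V=np.linalg.eigh(np.cov(P.T));d=V[:,1];a=np.degrees(np.arctan2(d[1],d[0]))%180
        print(name,"px",np.round([u.mean(),v.mean()],1),"n",len(u),"ctr",np.round(mu,1),"rect",np.round([cx,cy,*wh],1),"ang",round(a,1), "medz",round(np.median([pt(im,x,y)[2] for x,y in zip(u,v)]),1))
for n in ["top","scene"]:
    im=load(n+"0.npz");hsv=cv2.cvtColor(im["color"],cv2.COLOR_RGB2HSV);H,S,V=cv2.split(hsv)
    roi=np.zeros(H.shape,bool)
    if n=="top": roi[160:255,235:372]=1
    else: roi[155:245,250:372]=1
    print(n)
    blue=(H>105)&(H<130)&(S>120)&(V>60)&roi
    report(im,blue,154,"blue@154",10); report(im,blue,114,"blue@114",10)
    dark=(V<60)&roi
    report(im,dark,114,"dark",15)
    red=((H<5)|(H>172))&(S>140)&roi
    report(im,red,114,"red",8)
    yel=(H>22)&(H<34)&(S>120)&roi
    report(im,yel,114,"yel",8)
im=load("top0.npz")
for u,v in [(300,180),(345,210),(262,205),(285,205)]: print(u,v,np.round(pt(im,u,v),1))
E
```

```text
top
blue@154 px [330.9 192.9] n 61 ctr [583.8 -79.5] rect [583.5 -79.6  12.3  42. ] ang 173.7 medz 153.1
blue@114 px [330.9 192.9] n 61 ctr [586.5 -81.3] rect [586.1 -81.4  12.6  43.2] ang 173.7 medz 153.1
dark px [262.9 220.3] n 100 ctr [501.  119.8] rect [501.1 120.2  15.6  57.1] ang 99.8 medz 99.3
dark px [261.1 205.7] n 102 ctr [544.3 126.1] rect [544.4 126.6  15.6  58.9] ang 99.5 medz 99.7
dark px [258.9 191.2] n 98 ctr [587.6 133.5] rect [588.1 133.5  15.6  59.5] ang 98.5 medz 100.0
red px [242.4 193.8] n 20 ctr [578.9 182.7] rect [579.7 182.3  15.    8.9] ang 12.0 medz 116.2
yel px [244.4 207.9] n 38 ctr [536.8 175.5] rect [538.  175.3  20.9  14.9] ang 22.3 medz 114.6
yel px [292.2 177.3] n 75 ctr [631.1  35.1] rect [631.8  36.1  25.9  39.3] ang 98.4 medz 114.1
yel px [345.9 169.1] n 56 ctr [ 658.9 -125.2] rect [ 659.  -122.6   24.1   36.1] ang 83.6 medz 114.0
scene
blue@154 px [292.6 202.8] n 50 ctr [606.1 -80.6] rect [606.7 -81.   10.6  71.9] ang 173.7 medz 152.2
blue@114 px [292.6 202.8] n 50 ctr [575.2 -74.6] rect [575.8 -75.1  11.   74.3] ang 173.7 medz 152.2
300 180 [623.2  11.7 115.8]
345 210 [ 535.9 -124.3  115. ]
262 205 [547.2 125.1  95.5]
285 205 [547.5  54.8 118.5]
```

```bash
cat >> h.py <<'E'
from scipy.spatial.transform import Rotation as Ro
def Rdown(jaw_deg,near=None):
    # tool y down, tool z (jaw) at world angle jaw_deg
    a=np.radians(jaw_deg);z=np.array([np.cos(a),np.sin(a),0]);y=np.array([0,0,-1.]);x=np.cross(y,z)
    return np.stack([x,y,z],1)
def go(pos,R,obs=None):
    from workcell import ctrl
    o=obs or ctrl.get_obs();R0=Ro.from_rotvec(o["orientation"]).as_matrix()
    d=R0.T@(np.array(pos)-o["ee_pos"])/10; w=Ro.from_matrix(R0.T@R).as_rotvec()
    print("shift cm",np.round(d,2),"turn",np.round(w,3),"|deg|",round(np.degrees(np.linalg.norm(w)),1))
def st():
    from workcell import ctrl
    o=ctrl.get_obs();R0=Ro.from_rotvec(o["orientation"]).as_matrix()
    print("t",round(o["t"],2),"pos",np.round(o["ee_pos"],1),"F",np.round(o["ft_force"],1),"w",round(o["width"],1),"q",np.round(o["qpos"],2))
    print("tool y",np.round(R0[:,1],3),"jaw deg",round(np.degrees(np.arctan2(R0[1,2],R0[0,2])),1))
E
python3 - <<'E'
from h import *
st()
for a in (83.7,-96.3): go([560,-79,260],Rdown(a))
E
```

```text
t 0.15 pos [ 138.  -609.1  222.1] F [-0.9 -0.1 -0.8] w 87.7 q [-1.37  0.42  1.63 -0.    1.09 -0.02]
tool y [-0.     0.001 -1.   ] jaw deg -77.2
shift cm [-52.87  -3.74 -42.38] turn [ 0.000e+00 -2.809e+00 -2.000e-03] |deg| 160.9
shift cm [-52.87  -3.74 -42.38] turn [0.001 0.333 0.   ] |deg| 19.1
```

View pics/wrist0.png

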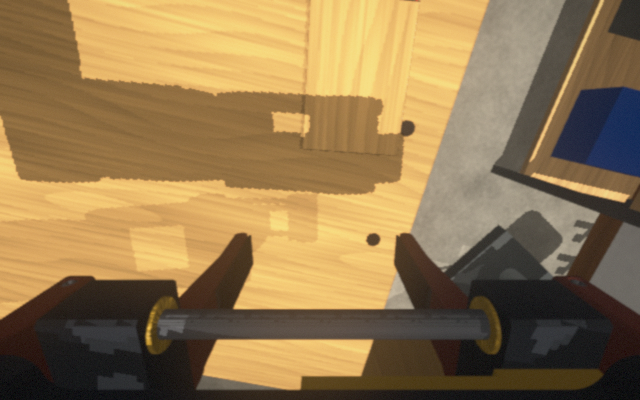

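```bash
python3 -m jog '[[1,[-5,-1,-4],[0,0.05,0]],[1,[-10,-2,-8],[0,0.1,0]],[1,[-13,-3,-11],[0,0.15,0]],[1,[-16,-4,-13],[0,0.2,0]],[1,[-19,-4,-16],[0,0.25,0]],[1,[-22,-4,-19],[0,0.3,0]],[1,[-25,-4,-21],[0,0.33,0]],[1,[-28,-4,-24],[0,0.33,0]]]'; python3 - <<'E'
from h import *
st();go([560,-79,260],Rdown(-96.3))
E
```

```text
t: 0.95
ee_pos: [359.2, -312.6, 262.9]
orientation: [-0.118, -2.165, 2.167]
ft_force: [0.8, 0.4, -0.5]
width: 88.0
t 0.95 pos [ 359.2 -312.6  262.9] F [ 0.8  0.4 -0.5] w 88.0 q [-0.74  0.15  1.91 -0.    1.08  0.94]
tool y [ 0.001 -0.001 -1.   ] jaw deg -96.2
shift cm [-17.44   0.29 -25.39] turn [-0.001  0.002 -0.001] |deg| 0.1
```

```bash
python3 -m jog '[[1,[-3,0,-4],[0,0,0]],[1,[-6,0,-8],[0,0,0]],[1,[-9,0,-12],[0,0,0]],[1,[-12,0,-16],[0,0,0]],[1,[-14,0,-20],[0,0,0]],[1,[-16,0,-23],[0,0,0]],[1,[-16,0,-23.5],[0,0,0]],[1,[-16,0,-23.5],[0,0,0]]]'; python3 - <<'E'
from h import *
from workcell import ctrl
for n in ["wrist"]:
    im=ctrl.get_image(n); np.savez("wrist1.npz",**im); cv2.imwrite("pics/wrist1.png",cv2.cvtColor(im["color"],cv2.COLOR_RGB2BGR))
st()
E
```

```text
t: 1.75
ee_pos: [542.2, -96.2, 262.2]
orientation: [-0.113, -2.167, 2.167]
ft_force: [0.0, 0.1, -0.0]
width: 87.9
t 1.8 pos [541.8 -97.1 262.3] F [-0.5 -0.9 -0.1] w 87.9 q [-0.2   0.27  1.76 -0.    1.12  1.48]
tool y [-0.001 -0.    -1.   ] jaw deg -96.1
```

View pics/wrist1.png

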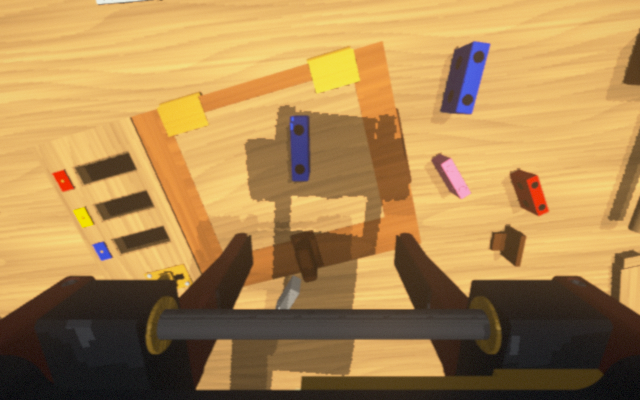

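The wrist view shows everything needed: block at (299,148), blue pocket at (142,240), lift at (308,257), catch at (172,278).

```bash
python3 - <<'E'
from h import *
im=load("wrist1.npz");c=cv2.cvtColor(im["color"],cv2.COLOR_RGB2BGR)
hsv=cv2.cvtColor(c,cv2.COLOR_BGR2HSV);H,S,V=cv2.split(hsv)
a=cv2.resize(c[105:195,270:330],None,fx=6,fy=6,interpolation=cv2.INTER_CUBIC)
b=cv2.resize(c[140:300,40:210],None,fx=3.3,fy=3.3,interpolation=cv2.INTER_CUBIC)[:540,:420]
l=cv2.resize(c[225:290,270:345],None,fx=4,fy=4)
cv2.imwrite("pics/w1a.png",np.hstack([a[:528],b[:528]]))
cv2.imwrite("pics/w1l.png",l)
def rects(mask,zs,roi,amin):
    m=np.zeros(H.shape,np.uint8);m[roi]=mask[roi]
    cs,_=cv2.findContours(m,cv2.RETR_EXTERNAL,cv2.CHAIN_APPROX_NONE)
    for k in cs:
        if cv2.contourArea(k)<amin: continue
        for z in zs:
            P=np.array([ray(im,u,v,z)[:2] for u,v in k[:,0]]).astype(np.float32)
            (x,y),(w,h),ang=cv2.minAreaRect(P); A=ang if w>h else ang+90
            print(np.round(k[:,0].mean(0)),cv2.contourArea(k),"z",z,"ctr",round(x,1),round(y,1),"size",round(w,1),round(h,1),"long ang",round(A%180,1))
print("block");rects(((H>105)&(H<130)&(S>90)),[154,114],(slice(105,195),slice(275,330)),100)
print("pockets");rects((V<75),[114,100],(slice(140,262),slice(70,175)),150)
print("lift");rects((V<90)&(S<255),[150],(slice(228,285),slice(290,322)),150)
Z=im["z_map"]
for u,v in [(299,120),(299,148),(299,175),(150,200),(250,120),(307,240)]:print(u,v,np.round(pt(im,u,v),1))
E
```

```text
block
[299. 148.] 990.5 z 154 ctr 591.7 -79.5 size 15.6 58.7 long ang 174.3
[299. 148.] 990.5 z 114 ctr 587.0 -75.8 size 17.9 67.3 long ang 174.3
pockets
[145. 237.] 297.5 z 114 ctr 504.1 118.8 size 12.6 45.7 long ang 100.0
[145. 237.] 297.5 z 100 ctr 498.7 128.9 size 13.1 47.7 long ang 100.0
[122. 205.] 283.0 z 114 ctr 546.0 129.9 size 14.4 35.2 long ang 99.0
[122. 205.] 283.0 z 100 ctr 542.4 140.5 size 15.0 36.8 long ang 99.0
[107. 168.] 399.5 z 114 ctr 589.0 133.6 size 14.9 42.1 long ang 100.0
[107. 168.] 399.5 z 100 ctr 587.4 144.4 size 15.5 44.0 long ang 100.0
lift
[307. 255.] 986.0 z 150 ctr 478.9 -73.9 size 56.5 26.6 long ang 7.5
299 120 [617.4 -82.8 155.5]
299 148 [592.8 -79.5 154.5]
299 175 [567.7 -76.3 155. ]
150 200 [545.1 105.9 100.7]
250 120 [621.7 -29.4 114.6]
307 240 [487.2 -72.6 126.5]
```

View pics/w1a.png

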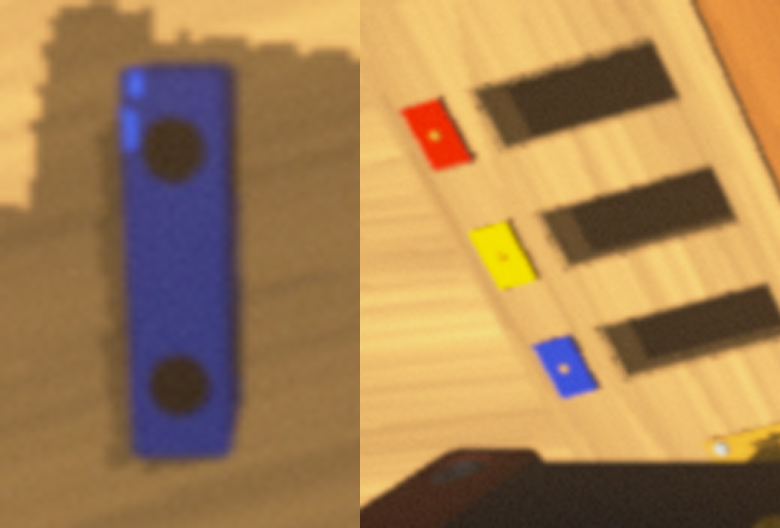

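View pics/w1l.png

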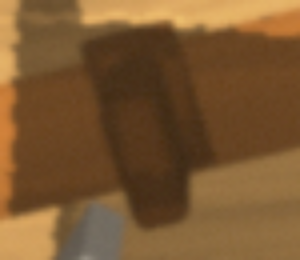

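```bash
python3 - <<'E'
from h import *
st();go([591.7,-79.5,132],Rdown(-95.7))
E
```

```text
t 1.8 pos [541.8 -97.1 262.3] F [-0.5 -0.9 -0.1] w 87.9 q [-0.2   0.27  1.76 -0.    1.12  1.48]
tool y [-0.001 -0.    -1.   ] jaw deg -96.1
shift cm [-4.8  13.02 -2.28] turn [-0.    -0.007  0.001] |deg| 0.4
```

```bash
python3 -m jog '[[1,[-3,1,-1],[0,-0.007,0]],[1,[-4.8,3,-2.3],[0,-0.007,0]],[1,[-4.8,6,-2.3],[0,-0.007,0]],[1,[-4.8,9,-2.3],[0,-0.007,0]],[1,[-4.8,11,-2.3],[0,-0.007,0]],[1,[-4.8,12,-2.3],[0,-0.007,0]],[1,[-4.8,12,-2.3],[0,-0.007,0]],[1,[-4.8,12,-2.3],[0,-0.007,0]]]'; python3 - <<'E'
from h import *
st();go([591.7,-79.5,132],Rdown(-95.7))
E
```

```text
t: 2.6
ee_pos: [592.9, -80.2, 143.6]
orientation: [-0.111, -2.17, 2.17]
ft_force: [0.1, -0.2, 1.2]
width: 87.5
t 2.6 pos [592.9 -80.2 143.6] F [ 0.1 -0.2  1.2] w 87.5 q [-0.15  0.48  1.75 -0.    0.91  1.52]
tool y [ 0.001 -0.    -1.   ] jaw deg -95.8
shift cm [ 0.12  1.16 -0.05] turn [-0.    -0.002 -0.001] |deg| 0.1
```

```bash
python3 -m jog '[[1,[0.1,0.6,0],[0,0,0]],[1,[0.1,1.15,0],[0,0,0]],[1,[0.1,1.15,0],[0,0,0]],[0,[0.1,1.15,0],[0,0,0]],[0,[0.1,1.15,0],[0,0,0]],[0,[0.1,1.15,0],[0,0,0]],[0,[0.1,1.15,0],[0,0,0]],[0,[0.1,1.15,0],[0,0,0]]]';python3 - <<'E'
from h import *
st()
E
```

```text
t: 3.4
ee_pos: [591.6, -79.2, 131.3]
orientation: [-0.109, -2.17, 2.17]
ft_force: [0.7, -0.2, -0.6]
width: 51.3
t 3.4 pos [591.6 -79.2 131.3] F [ 0.7 -0.2 -0.6] w 51.3 q [-0.15  0.5   1.75 -0.    0.89  1.52]
tool y [ 0. -0. -1.] jaw deg -95.7
```

Fingers close at about 75 mm/s, so I'll keep closing.

```bash
python3 -m jog '[[0,[0,0,0],[0,0,0]],[0,[0,0,0],[0,0,0]],[0,[0,0,0],[0,0,0]],[0,[0,0,0],[0,0,0]],[0,[0,0,0],[0,0,0]],[0,[0,0,0],[0,0,0]],[0,[0,0,0],[0,0,0]]]';python3 - <<'E'
from h import *
st()
E
```

```text
t: 4.1
ee_pos: [591.6, -79.2, 131.1]
orientation: [-0.109, -2.17, 2.17]
ft_force: [-0.5, 0.7, 0.2]
width: 15.6
t 4.1 pos [591.6 -79.2 131.1] F [-0.5  0.7  0.2] w 15.6 q [-0.15  0.5   1.75  0.    0.89  1.52]
tool y [-0.  0. -1.] jaw deg -95.7
```

```bash
python3 - <<'E'
from h import *
st();go([501,119.8,200],Rdown(9))
E
python3 -m jog '[[0,[0,-2,0],[0,0,0]],[0,[0,-5,0],[0,0,0]],[0,[0,-8,0],[0,-0.1,0]],[0,[0,-8,-2],[0,-0.24,0]],[0,[0,-8,-4],[0,-0.38,0]],[0,[0,-8,-7],[0,-0.52,0]],[0,[0,-8,-10],[0,-0.66,0]],[0,[0,-8,-12],[0,-0.8,0]]]';python3 - <<'E'
from h import *
st();go([501,119.8,205],Rdown(9))
E
```

```text
t 4.1 pos [591.6 -79.2 131.1] F [-0.5  0.7  0.2] w 15.6 q [-0.15  0.5   1.75  0.    0.89  1.52]
tool y [-0.  0. -1.] jaw deg -95.7
shift cm [ 11.    -6.89 -18.89] turn [ 0.    -1.828  0.   ] |deg| 104.7
t: 4.9
ee_pos: [603.5, 41.8, 211.1]
orientation: [-0.668, 1.812, -1.811]
ft_force: [0.5, 0.8, -1.3]
width: 15.9
t 4.9 pos [603.5  41.8 211.1] F [ 0.5  0.8 -1.3] w 15.9 q [0.05 0.41 1.69 0.   1.05 0.91]
tool y [-0.  0. -1.] jaw deg -49.5
shift cm [  2.74   0.61 -12.58] turn [ 0.    -1.022 -0.   ] |deg| 58.5
```

```bash
python3 -m jog '[[0,[0.5,0,-3],[0,-0.14,0]],[0,[1,0,-6],[0,-0.28,0]],[0,[2,0,-9],[0,-0.42,0]],[0,[2.7,0,-12],[0,-0.56,0]],[0,[2.7,0,-12.5],[0,-0.7,0]],[0,[2.7,0,-12.5],[0,-0.84,0]],[0,[2.7,0,-12.5],[0,-0.98,0]],[0,[2.7,0,-12.5],[0,-1.0,0]]]';python3 - <<'E'
from h import *
from workcell import ctrl
st();go([501,119.8,205],Rdown(9))
for n in ["wrist","top"]:
    im=ctrl.get_image(n); np.savez(n+"2.npz",**im); cv2.imwrite(f"pics/{n}2.png",cv2.cvtColor(im["color"],cv2.COLOR_RGB2BGR))
E
```

```text
t: 5.7
ee_pos: [502.2, 118.5, 211.2]
orientation: [-1.269, 1.112, -1.112]
ft_force: [-0.3, -0.5, -1.0]
width: 15.7
t 5.7 pos [502.2 118.5 211.2] F [-0.3 -0.5 -1. ] w 15.7 q [ 0.21  0.28  1.88 -0.    0.98  0.08]
tool y [-0. -0. -1.] jaw deg 7.5
shift cm [-0.15  0.62 -0.1 ] turn [ 0.    -0.026  0.   ] |deg| 1.5
```

View pics/wrist2.png

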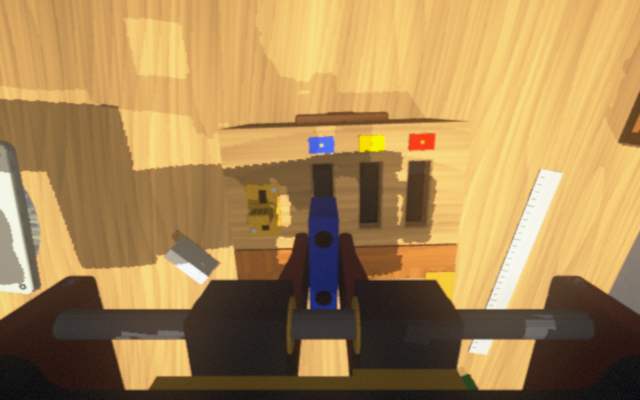

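```bash
python3 - <<'E'
from h import *
im=load("wrist2.npz");c=cv2.cvtColor(im["color"],cv2.COLOR_RGB2BGR)
cv2.imwrite("pics/w2a.png",cv2.resize(c[115:245,225:445],None,fx=3.6,fy=3.6,interpolation=cv2.INTER_CUBIC))
hsv=cv2.cvtColor(c,cv2.COLOR_BGR2HSV);H,S,V=cv2.split(hsv)
def rects(mask,z,roi,amin,nm):
    m=np.zeros(H.shape,np.uint8);m[roi]=mask[roi]
    cs,_=cv2.findContours(m,cv2.RETR_EXTERNAL,cv2.CHAIN_APPROX_NONE)
    for k in cs:
        if cv2.contourArea(k)<amin: continue
        P=np.array([ray(im,u,v,z)[:2] for u,v in k[:,0]]).astype(np.float32)
        (x,y),(w,h),ang=cv2.minAreaRect(P); A=ang if w>h else ang+90
        print(nm,np.round(k[:,0].mean(0)),cv2.contourArea(k),"z",z,"ctr",round(x,1),round(y,1),"size",round(w,1),round(h,1),"long ang",round(A%180,1))
for t in (55,65,75,90): rects(V<t,114,(slice(155,235),slice(305,440)),150,f"dark{t}")
R=(slice(130,160),slice(300,445))
rects((H>105)&(H<130)&(S>90),114.5,R,50,"btag");rects((H>22)&(H<34)&(S>200),114.5,R,50,"ytag");rects(((H<6)|(H>172))&(S>150),114.5,R,50,"rtag")
rects((H>105)&(H<130)&(S>90),194,(slice(190,312),slice(300,345)),50,"block top")
print(V[190,365:375],V[190,345:358])
E
```

```text
dark55 [368. 210.] 224.5 z 114 ctr 545.8 116.8 size 14.3 25.4 long ang 99.8
dark65 [323. 181.] 515.0 z 114 ctr 499.2 137.9 size 16.7 29.6 long ang 99.1
dark65 [368. 192.] 770.0 z 114 ctr 543.3 131.2 size 16.2 56.4 long ang 99.7
dark75 [413. 204.] 254.5 z 114 ctr 586.9 126.6 size 12.3 32.2 long ang 102.5
dark75 [323. 200.] 685.5 z 114 ctr 500.9 128.6 size 26.6 49.9 long ang 97.5
dark75 [369. 193.] 991.5 z 114 ctr 543.6 131.6 size 16.8 57.5 long ang 99.7
dark90 [322. 203.] 1173.5 z 114 ctr 500.6 119.6 size 32.0 69.4 long ang 97.5
dark90 [415. 192.] 843.5 z 114 ctr 585.8 138.1 size 15.2 57.1 long ang 99.4
dark90 [369. 197.] 1145.0 z 114 ctr 544.1 130.0 size 19.2 62.4 long ang 99.7
btag [321. 145.] 347.0 z 114.5 ctr 493.6 170.3 size 21.2 13.1 long ang 7.5
ytag [371. 143.] 368.0 z 114.5 ctr 537.0 177.3 size 21.7 13.9 long ang 7.5
rtag [421. 141.] 275.0 z 114.5 ctr 580.6 184.8 size 20.2 12.1 long ang 7.5
block top [323. 254.] 3025.5 z 194 ctr 504.2 103.9 size 20.6 85.8 long ang 98.1
[56 58 58 59 62 60 61 60 59 59] [145 145 143 147 145 144 147 146 141 145 145 143 143]
```

View pics/w2a.png

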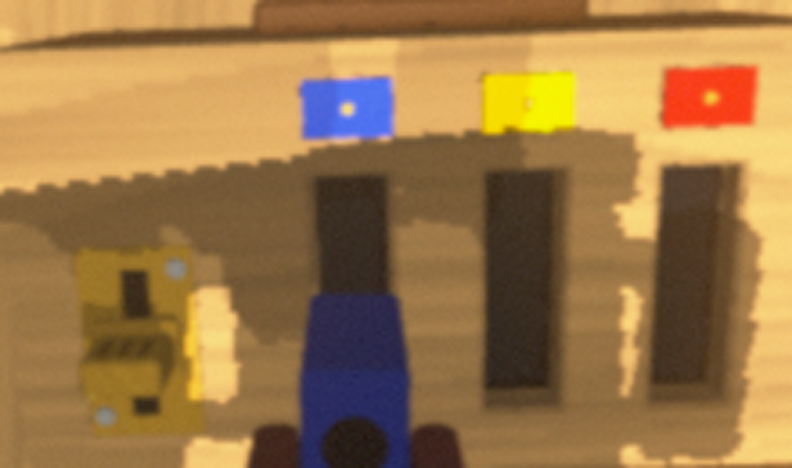

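```bash
python3 - <<'E'
from h import *
im=load("wrist2.npz")
c=cv2.cvtColor(im["color"],cv2.COLOR_RGB2BGR)
V=cv2.cvtColor(c,cv2.COLOR_BGR2HSV)
cv2.imwrite("pics/w2b.png",cv2.resize(c[190:315,280:365],None,fx=4.7,fy=4.7,interpolation=cv2.INTER_CUBIC))
print([np.round(pt(im,323,v),1).tolist() for v in (210,222,255,270,285)])
H,S,v=cv2.split(V)
m=((v<70)&~((H>105)&(H<130)&(S>110))).astype(np.uint8)
for r in [(225,255),(285,308)]:
    mm=np.zeros_like(m);mm[r[0]:r[1],312:336]=m[r[0]:r[1],312:336]
    y,x=np.nonzero(mm);print(len(x),x.mean(),y.mean(),ray(im,x.mean(),y.mean(),234).round(1))
im=load("wrist1.npz");H,S,v=cv2.split(cv2.cvtColor(im["color"],cv2.COLOR_RGB2HSV))
for nm,mk in (("b",(H>105)&(H<130)&(S>90)),("y",(H>22)&(H<34)&(S>200)),("r",((H<6)|(H>172))&(S>150))):
    mm=np.zeros_like(v);mm[165:265,50:115]=mk[165:265,50:115];y,x=np.nonzero(mm);print("wrist1 tag",nm,len(x),ray(im,x.mean(),y.mean(),114.5).round(1))
E
```

```text
[[498.3, 147.7, 223.3], [498.6, 145.3, 234.9], [501.0, 127.0, 235.3], [502.2, 117.9, 235.1], [503.5, 108.1, 234.3]]
250 323.084 238.884 [500.  135.6 234. ]
176 322.9431818181818 297.76704545454544 [504.6  99.7 234. ]
wrist1 tag b 185 [493.5 170.8 114.5]
wrist1 tag y 244 [536.9 178.1 114.5]
wrist1 tag r 85 [581.1 184.5 114.5]
```

View pics/w2b.png

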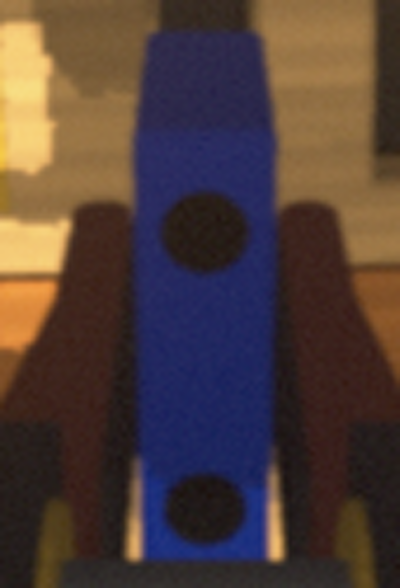

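```bash
python3 - <<'E'
from h import *
st();go([501.4,122.6,137],Rdown(9.4))
E
```

```text
t 5.8 pos [502.3 118.3 211.1] F [ 0.  -0.1 -0.7] w 15.7 q [ 0.21  0.28  1.88 -0.    0.98  0.08]
tool y [-0. -0. -1.] jaw deg 7.2
shift cm [-0.43  7.41 -0.04] turn [ 0.    -0.038  0.   ] |deg| 2.2
```

```bash
python3 -m jog '[[0,[-0.4,1,0],[0,-0.038,0]],[0,[-0.43,3,0],[0,-0.038,0]],[0,[-0.43,5,-0.05],[0,-0.038,0]],[0,[-0.43,6.5,-0.05],[0,-0.038,0]],[0,[-0.43,7.3,-0.05],[0,-0.038,0]],[0,[-0.43,7.3,-0.05],[0,-0.038,0]],[0,[-0.43,7.3,-0.05],[0,-0.038,0]]]'; python3 - <<'E'
from h import *
from workcell import ctrl
st();go([501.4,122.6,137],Rdown(9.4))
im=ctrl.get_image("wrist"); np.savez("wrist3.npz",**im); c=cv2.cvtColor(im["color"],cv2.COLOR_RGB2BGR);cv2.imwrite("pics/wrist3.png",cv2.resize(c[130:320,200:470],None,fx=2.9,fy=2.9,interpolation=cv2.INTER_CUBIC))
E
```

```text
t: 6.5
ee_pos: [501.8, 122.6, 138.6]
orientation: [-1.283, 1.086, -1.086]
ft_force: [1.2, 0.5, -0.5]
width: 15.9
t 6.5 pos [501.8 122.6 138.6] F [ 1.2  0.5 -0.5] w 15.9 q [0.22 0.39 1.93 0.   0.83 0.05]
tool y [ 0.  0. -1.] jaw deg 9.5
shift cm [-0.    0.16 -0.04] turn [-0.     0.002 -0.   ] |deg| 0.1
```

View pics/wrist3.png

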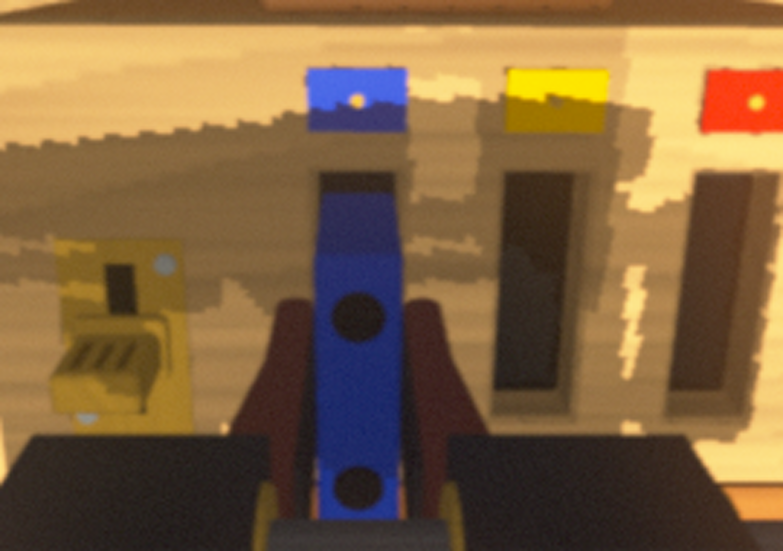

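The block lines up with the blue tag (crop x 357 against 358) and its lower edge lies inside the pocket mouth. I'll lower it in small steps.

```bash
python3 - <<'E'
from h import *
im=load("wrist3.npz")
f=lambda x,y,z:ray(im,x/2.9+200,y/2.9+130,z).round(1)
R=Ro.from_euler('z',-9.4,degrees=True).as_matrix()
for n,p in dict(blkL=(320,192,121.5),blkR=(395,192,121.5),pkL=(317,172,114),pkR=(398,172,114),yL=(501,172,114),yR=(583,172,114),ybL=(492,415,114),ybR=(570,415,114)).items(): print(n,f(*p),(R@f(*p)).round(1))
E
python3 -m jog '[[0,[0,0.3,0],[0,0,0]],[0,[0,0.6,0],[0,0,0]],[0,[0,0.9,0],[0,0,0]],[0,[0,0.9,0],[0,0,0]]]'
```

```text
blkL [488.9 149.6 121.5] [506.8  67.7 121.5]
blkR [505.3 152.3 121.5] [523.4  67.7 121.5]
pkL [487.6 152.  114. ] [505.9  70.3 114. ]
pkR [505.9 155.  114. ] [524.4  70.3 114. ]
yL [529.2 158.9 114. ] [548.   70.3 114. ]
yR [547.8 162.  114. ] [566.9  70.4 114. ]
ybL [540.6  96.6 114. ] [549.1   7.  114. ]
ybR [560.   99.8 114. ] [568.8   7.  114. ]
t: 6.95
ee_pos: [501.1, 122.5, 128.8]
orientation: [-1.284, 1.086, -1.085]
ft_force: [0.8, 0.5, -0.7]
width: 15.5
```

It has entered the pocket with no contact force.

```bash
python3 -m jog '[[0,[0,0.4,0],[0,0,0]],[0,[0,0.8,0],[0,0,0]],[0,[0,1.0,0],[0,0,0]],[0,[0,1.0,0],[0,0,0]]]'
```

```text
t: 7.35
ee_pos: [501.1, 122.5, 118.7]
orientation: [-1.284, 1.086, -1.085]
ft_force: [0.8, -0.1, -1.6]
width: 15.9
```

```bash
python3 -m jog '[[0,[0,0.1,0],[0,0,0]],[0,[0,0.15,0],[0,0,0]],[0,[0,0.15,0],[0,0,0]]]'
```

```text
t: 7.65
ee_pos: [501.4, 122.6, 117.7]
orientation: [-1.284, 1.085, -1.085]
ft_force: [0.6, -0.4, -1.2]
width: 15.9
```

```bash
python3 -m jog '[[0,[0,0.05,0],[0,0,0]],[0,[0,0.1,0],[0,0,0]],[0,[0,0.1,0],[0,0,0]]]'
```

```text
t: 7.95
ee_pos: [501.5, 122.6, 117.1]
orientation: [-1.283, 1.085, -1.085]
ft_force: [-2.9, -0.3, 4.3]
width: 15.9
```

Contact of 4 N at the floor, as expected. Next I open part-way, clear of the catch, and back up.

```bash
python3 -m jog '[[0.38,[0,0,0],[0,0,0]],[0.38,[0,0,0],[0,0,0]],[0.38,[0,0,0],[0,0,0]],[0.38,[0,-0.1,0],[0,0,0]],[0.38,[0,-1,0],[0,0,0]],[0.38,[0,-4,0],[0,0,0]],[0.38,[0,-7,0],[0,0,0]],[0.38,[0,-8,0],[0,0,0]]]'; python3 - <<'E'
from h import *
from workcell import ctrl
st()
im=ctrl.get_image("wrist"); np.savez("wrist4.npz",**im); c=cv2.cvtColor(im["color"],cv2.COLOR_RGB2BGR);cv2.imwrite("pics/wrist4.png",c)
E
```

```text
t: 8.75
ee_pos: [503.0, 123.0, 199.9]
orientation: [-1.279, 1.082, -1.087]
ft_force: [0.0, -0.3, -0.5]
width: 33.1
t 8.75 pos [503.  123.  199.9] F [ 0.  -0.3 -0.5] w 33.1 q [0.22 0.29 1.89 0.   0.95 0.05]
tool y [ 0.005  0.001 -1.   ] jaw deg 9.6
```

View pics/wrist4.png

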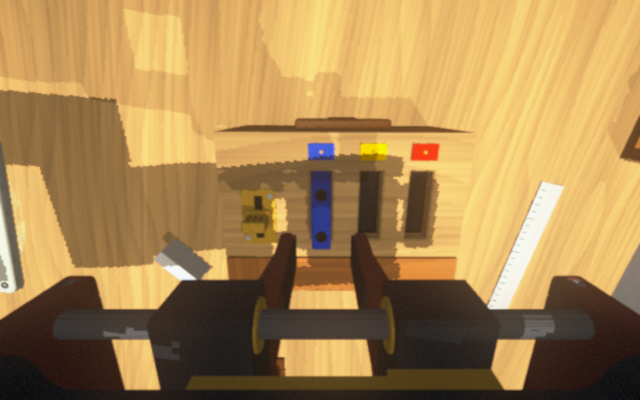

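```bash
python3 - <<'E'
from h import *
im=load("wrist4.npz")
H,S,V=cv2.split(cv2.cvtColor(im["color"],cv2.COLOR_RGB2HSV))
m=np.zeros_like(V);m[165:255,300:342]=((H>105)&(H<130)&(S>90))[165:255,300:342]
y,x=np.nonzero(m);P=np.array([pt(im,a,b) for a,b in zip(x,y)]);top=P[np.abs(P[:,2]-140)<5]
print("block z pcts",np.percentile(P[:,2],[10,50,75,90]).round(1),len(top))
print("deck z",[pt(im,u,v)[2].round(1) for u,v in [(345,170),(345,230),(300,160),(400,160),(290,230)]])
(x,y),wh,a=cv2.minAreaRect(top[:,:2].astype(np.float32));print((round(x,1),round(y,1)),wh,a)
c=cv2.cvtColor(im["color"],cv2.COLOR_RGB2BGR);cv2.imwrite("pics/w4z.png",cv2.resize(c[170:260,225:350],None,fx=6,fy=6,interpolation=cv2.INTER_CUBIC))
E
```

```text
block z pcts [138.5 140.2 140.7 141.2] 1100
deck z [np.float64(113.4), np.float64(114.8), np.float64(115.1), np.float64(116.1), np.float64(114.2)]
(501.9, 122.5) (15.080670356750488, 59.23061752319336) 9.084578514099121
```

View pics/w4z.png

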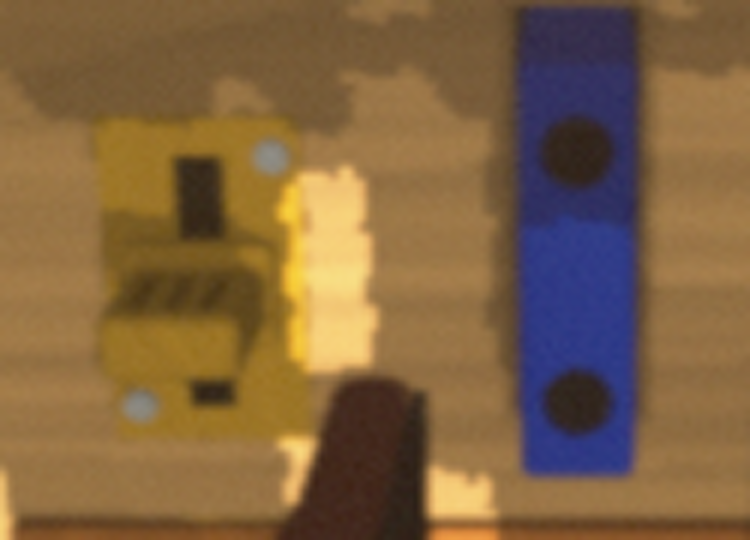

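Block is home: top at z = 140 (26 mm proud), centre (501.9,122.5), size 15×59. Now to the lift, jaws along the chest's y.

```bash
python3 - <<'E'
from h import *
st();go([475,-72,230],Rdown(-80.6))
E
python3 -m jog '[[0.6,[2,-2,0],[0,0.14,0]],[0.6,[6,-3,0],[0,0.28,0]],[0.6,[10,-3,0],[0,0.42,0]],[0.6,[14,-3,0.3],[0,0.56,0]],[0.6,[17,-3,0.5],[0,0.7,0]],[0.6,[19,-3,0.5],[0,0.84,0]],[0.6,[19.5,-3,0.5],[0,0.98,0]],[0.6,[19.5,-3,0.5],[0,1.12,0]]]'; python3 - <<'E'
from h import *
st();go([475,-72,230],Rdown(-80.6))
E
```

```text
t 8.8 pos [503.2 123.  200.1] F [ 1.  -0.4  1.5] w 33.7 q [ 0.22  0.29  1.89 -0.    0.95  0.05]
tool y [ 0.005  0.001 -1.   ] jaw deg 9.6
shift cm [18.76 -3.03 -6.01] turn [-0.004  1.574 -0.005] |deg| 90.2
t: 9.6
ee_pos: [538.3, -70.0, 225.5]
orientation: [-0.591, 1.874, -1.873]
ft_force: [0.1, 0.4, 0.6]
width: 52.8
t 9.6 pos [538.3 -70.  225.5] F [0.1 0.4 0.6] w 52.8 q [-0.15  0.3   1.81 -0.    1.03  0.81]
tool y [-0.002  0.    -1.   ] jaw deg -55.0
shift cm [ 5.3  -0.44 -3.46] turn [0.001 0.446 0.001] |deg| 25.6
```

```bash
python3 -m jog '[[0.6,[2,0,-1],[0,0.14,0]],[0.6,[4,0,-2.5],[0,0.28,0]],[0.6,[5.3,0,-3.5],[0,0.42,0]],[0.6,[6,-0.5,-4],[0,0.446,0]],[0.6,[6,-0.5,-4],[0,0.446,0]],[0.6,[6,-0.5,-4],[0,0.446,0]]]'; python3 - <<'E'
from h import *
from workcell import ctrl
st()
im=ctrl.get_image("wrist"); np.savez("wrist5.npz",**im); c=cv2.cvtColor(im["color"],cv2.COLOR_RGB2BGR);cv2.imwrite("pics/wrist5.png",c)
E
```

```text
t: 10.2
ee_pos: [467.5, -71.1, 231.9]
orientation: [-0.185, 2.129, -2.13]
ft_force: [-0.4, 0.2, 0.2]
width: 52.6
t 10.2 pos [467.5 -71.1 231.9] F [-0.4  0.2  0.2] w 52.6 q [-0.18  0.19  1.95  0.    1.01  1.22]
tool y [ 0.001 -0.    -1.   ] jaw deg -80.0
```

View pics/wrist5.png

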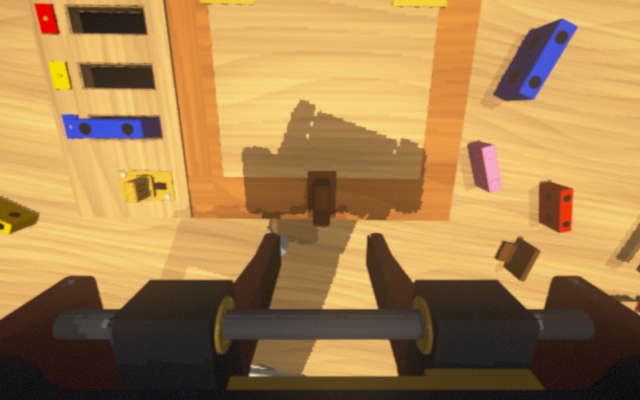

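```bash
python3 - <<'E'
from h import *
im=load("wrist5.npz");c=cv2.cvtColor(im["color"],cv2.COLOR_RGB2BGR)
a=cv2.resize(c[160:235,285:355],None,fx=7,fy=7,interpolation=cv2.INTER_CUBIC)
b=cv2.resize(c[155:230,100:185],None,fx=7,fy=7,interpolation=cv2.INTER_CUBIC)
cv2.imwrite("pics/w5a.png",a);cv2.imwrite("pics/w5b.png",b)
R=Ro.from_euler('z',-9.4,degrees=True).as_matrix()
for n,p in dict(frontL=(191,217),frontR=(449,221),blue=(105,128)).items():print(n,ray(im,*p,114).round(1),(R@ray(im,*p,114)).round(1))
for v in range(172,226,4): print(v,pt(im,321,v).round(1))
for u,v in [(135,190),(140,185),(145,190),(130,185),(138,180)]: print(u,v,pt(im,u,v).round(1))
E
```

```text
frontL [421.5  58.1 114. ] [425.4 -11.6 114. ]
frontR [ 463.2 -204.3  114. ] [ 423.6 -277.2  114. ]
blue [497.1 141.  114. ] [513.4  57.9 114. ]
172 [491.8 -65.2 118.3]
176 [487.8 -65.9 117.9]
180 [486.8 -66.1 130.1]
184 [486.9 -66.2 145.8]
188 [484.2 -66.7 149.4]
192 [481.1 -67.2 150.9]
196 [477.2 -67.9 149.8]
200 [473.3 -68.6 148.9]
204 [470.2 -69.1 150.7]
208 [466.4 -69.8 150.3]
212 [462.8 -70.4 150.6]
216 [458.7 -71.1 149.5]
220 [455.2 -71.7 150.3]
224 [451.5 -72.4 150.5]
135 190 [451.3  97.5 141.4]
140 185 [453.9  97.7 133.5]
145 190 [447.4  97.  126.9]
130 185 [548.  -56.9 394.3]
138 180 [458.7  98.9 134.4]
```

View pics/w5a.png

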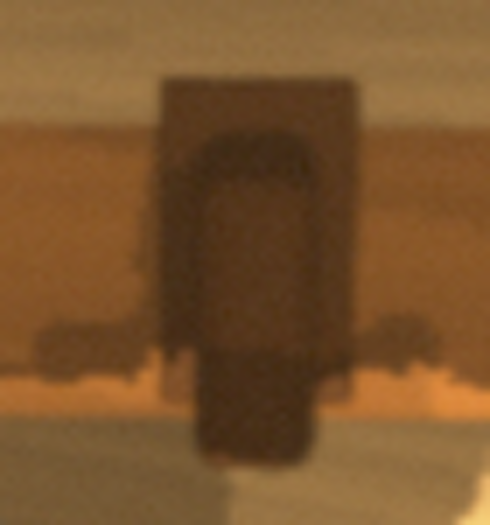

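View pics/w5b.png

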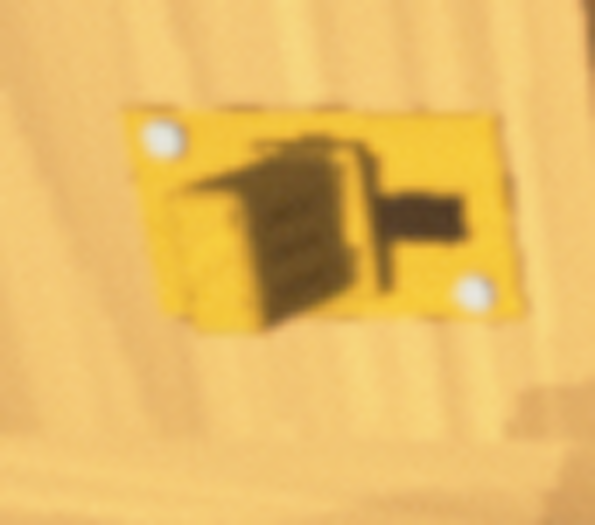

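The lift's top spans v≈186–226 at u≈321, giving (468,-69.5) at z=150. That is 26 mm behind the front edge and mid-lid, so it is consistent. The knob top sits near (131,192).

```bash
python3 - <<'E'
from h import *
im=load("wrist5.npz")
print("lift ends",ray(im,321.6,185.7,150).round(1),ray(im,321.6,226,150).round(1),"knob",ray(im,131.4,191.9,141).round(1))
for p in [(180,190),(243,185),(265,330),(192,330)]: print(ray(im,100+p[0]/7,155+p[1]/7,141).round(1))
st();go([468.3,-69.5,122],Rdown(-80.6))
E
```

```text
lift ends [486.5 -66.8 150. ] [449.5 -73.3 150. ] knob [448.7 100.9 141. ]
[457.1 105.8 141. ]
[459.1  97.9 141. ]
[439.9  95.3 141. ]
[438.2 104.7 141. ]
t 10.25 pos [467.6 -71.1 231.8] F [-0.7 -0.3 -0.9] w 53.0 q [-0.18  0.19  1.95 -0.    1.01  1.22]
tool y [ 0.001 -0.    -1.   ] jaw deg -80.0
shift cm [-0.09 10.98 -0.15] turn [-0.     0.01  -0.001] |deg| 0.6
```

```bash
python3 -m jog '[[0.6,[-0.1,2,-0.15],[0,0.01,0]],[0.6,[-0.1,5,-0.15],[0,0.01,0]],[0.6,[-0.1,8,-0.15],[0,0.01,0]],[0.6,[-0.1,10,-0.15],[0,0.01,0]],[0.6,[-0.1,10.9,-0.15],[0,0.01,0]],[0.6,[-0.1,10.9,-0.15],[0,0.01,0]],[0.2,[-0.1,10.9,-0.15],[0,0.01,0]],[0.2,[-0.1,10.9,-0.15],[0,0.01,0]]]'
python3 -m jog '[[0,[0,0,0],[0,0,0]],[0,[0,0,0],[0,0,0]],[0,[0,0,0],[0,0,0]],[0,[0,0,0],[0,0,0]],[0,[0,0,0],[0,0,0]],[0,[0,0,0],[0,0,0]]]'
```

```text
t: 11.05
ee_pos: [468.4, -69.5, 123.7]
orientation: [-0.171, 2.135, -2.137]
ft_force: [0.4, -0.8, 0.1]
width: 40.4
t: 11.65
ee_pos: [467.5, -69.2, 123.1]
orientation: [-0.173, 2.137, -2.137]
ft_force: [-1.1, 1.9, 7.1]
width: 15.6
```

Gripped. Now the gentle tug, in 2 mm steps.

```bash
python3 -m jog '[[0,[0,-0.1,0],[0,0,0]],[0,[0,-0.2,0],[0,0,0]],[0,[0,-0.2,0],[0,0,0]]]'
python3 -m jog '[[0,[0,-0.1,0],[0,0,0]],[0,[0,-0.2,0],[0,0,0]],[0,[0,-0.2,0],[0,0,0]]]'
```

```text
t: 11.95
ee_pos: [467.8, -69.2, 124.5]
orientation: [-0.173, 2.137, -2.137]
ft_force: [4.1, 3.1, -6.1]
width: 16.0
t: 12.25
ee_pos: [468.1, -69.1, 126.6]
orientation: [-0.172, 2.137, -2.136]
ft_force: [5.1, 3.6, -5.1]
width: 16.0
```

```bash
python3 -m jog '[[0,[0,-0.05,0],[0,0,0]],[0,[0,-0.1,0],[0,0,0]],[0,[0,-0.1,0],[0,0,0]]]'
```

```text
t: 12.55
ee_pos: [468.3, -69.1, 127.5]
orientation: [-0.171, 2.137, -2.136]
ft_force: [6.1, 3.9, -6.5]
width: 15.9
```

```bash
python3 -m jog '[[0,[0,-0.05,0],[0,0,0]],[0,[0,-0.1,0],[0,0,0]],[0,[0,-0.1,0],[0,0,0]]]'
python3 -m jog '[[0,[0,-0.05,0],[0,0,0]],[0,[0,-0.1,0],[0,0,0]],[0,[0,-0.1,0],[0,0,0]]]'
```

```text
t: 12.85
ee_pos: [468.4, -69.1, 128.2]
orientation: [-0.171, 2.137, -2.136]
ft_force: [6.7, 3.9, -11.6]
width: 16.1
t: 13.15
ee_pos: [468.6, -69.1, 129.5]
orientation: [-0.171, 2.136, -2.136]
ft_force: [6.6, 3.3, -7.1]
width: 16.1
```

```bash
python3 -m jog '[[0,[0,-0.05,0],[0,0,0]],[0,[0,-0.1,0],[0,0,0]],[0,[0,-0.1,0],[0,0,0]]]'; python3 - <<'E'
from h import *
from workcell import ctrl
st()
for n in ("wrist","top"):
    im=ctrl.get_image(n); np.savez(n+"6.npz",**im); c=cv2.cvtColor(im["color"],cv2.COLOR_RGB2BGR);cv2.imwrite(f"pics/{n}6.png",c)
im=load("wrist6.npz")
for u,v in [(250,60),(321,60),(380,60),(321,100),(321,20),(250,100)]: print(u,v,pt(im,u,v).round(1))
E
```

```text
t: 13.45
ee_pos: [468.8, -69.1, 130.5]
orientation: [-0.17, 2.136, -2.136]
ft_force: [8.2, 4.6, -8.5]
width: 16.0
t 13.45 pos [468.8 -69.1 130.5] F [ 8.2  4.6 -8.5] w 16.0 q [-0.17  0.35  2.03  0.    0.77  1.24]
tool y [ 0.003  0.    -1.   ] jaw deg -80.7
250 60 [569.1 -12.4 118.1]
321 60 [575.3 -50.8 118.8]
380 60 [580.5 -82.6 118.5]
321 100 [554.9 -54.1 119.3]
321 20 [594.7 -47.6 116.9]
250 100 [548.4 -14.2 118.2]
```

View pics/wrist6.png

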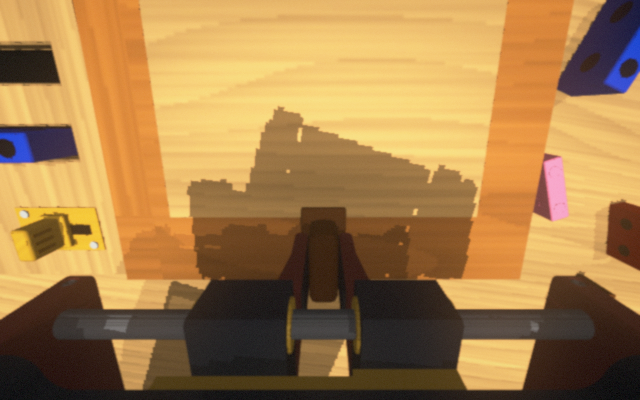

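```bash
python3 - <<'E'
from h import *
R=Ro.from_euler('z',-9.4,degrees=True).as_matrix()
for f in ("wrist5.npz","wrist6.npz","top0.npz","top6.npz"):
    im=load(f);Z=im["z_map"];v,u=np.nonzero(Z>0)
    P=(np.stack([(u-im["cx"])/im["fx"],(v-im["cy"])/im["fy"],np.ones(len(u))],1)*Z[v,u][:,None])@im["pose"][:3,:3].T+im["pose"][:3,3]
    Q=P@R.T; x,y,z=Q.T
    lid=(x>470)&(x<640)&(y>-270)&(y<-20)&(abs(z-118)<10)
    deck=(x>430)&(x<620)&(y>8)&(y<16)&(abs(z-114)<6)
    A=np.stack([x[lid]-644.5,y[lid]+145,np.ones(lid.sum())],1);s,*_=np.linalg.lstsq(A,z[lid],rcond=None)
    print(f,"n",lid.sum(),deck.sum(),"lid slope",s[0].round(4),"at hinge",s[2].round(1),"deck z",np.median(z[deck]).round(1), "deck slope",np.polyfit(x[deck],z[deck],1)[0].round(4) if deck.sum()>5 else None)
E
```

```text
wrist5.npz n 48792 1306 lid slope 0.0004 at hinge 114.6 deck z 114.2 deck slope -0.0063
wrist6.npz n 93957 2853 lid slope -0.0375 at hinge 114.6 deck z 114.2 deck slope -0.0054
top0.npz n 4352 104 lid slope 0.0013 at hinge 113.9 deck z 113.9 deck slope 0.0037
top6.npz n 4137 112 lid slope -0.0351 at hinge 113.6 deck z 113.7 deck slope -0.0068
```

The lid has come up to 0.037 rad in both cameras. That is well past the 0.02 rad play, with only a few newtons of pull, so it is not caught and the catch stays untouched. I'll work out the lifting arc next.

```bash
cat >> h.py <<'E'
def arc(deltas,Hxy=(660.7,-37.7),Hz=100.,yaw=9.4,k=1.0):
    # rigid rotation about the hinge of the measured tool pose; k = share of turn
    from workcell import ctrl
    o=ctrl.get_obs();R0=Ro.from_rotvec(o["orientation"]).as_matrix();p=o["ee_pos"]
    H=np.array([*Hxy,Hz]);a=np.radians(yaw);ax=np.array([-np.sin(a),np.cos(a),0])
    for d in deltas:
        Q=Ro.from_rotvec(ax*d).as_matrix();pn=H+Q@(p-H)
        w=R0.T@(ax*d*k)
        print(round(d,3),np.round(R0.T@(pn-p)/10,2).tolist(),np.round(w,3).tolist())
def lidang(f):
    im=load(f);Z=im["z_map"];v,u=np.nonzero(Z>0)
    return im
E
python3 - <<'E'
from h import *
arc([.05,.1,.15,.2,.25,.3])
E
```

```text
0.05 [-0.18, -0.97, -0.0] [0.0, -0.0, -0.05]
0.1 [-0.41, -1.93, -0.0] [0.0, -0.0, -0.1]
0.15 [-0.68, -2.87, -0.0] [0.0, -0.0, -0.15]
0.2 [-1.0, -3.8, -0.0] [0.0, -0.0, -0.2]
0.25 [-1.37, -4.71, -0.0] [0.001, -0.0, -0.25]
0.3 [-1.78, -5.61, -0.0] [0.001, -0.0, -0.3]
```

```bash
python3 -m jog '[[0,[-0.1,-0.5,0],[0,0,-0.025]],[0,[-0.18,-1,0],[0,0,-0.05]],[0,[-0.4,-1.9,0],[0,0,-0.1]],[0,[-0.4,-1.9,0],[0,0,-0.1]]]'; python3 - <<'E'
from h import *
st();arc([.05,.1,.15,.2,.25,.3,.35,.4])
E
```

```text
t: 13.95
ee_pos: [472.7, -68.4, 150.1]
orientation: [-0.286, 2.172, -2.19]
ft_force: [3.3, 3.2, -5.2]
width: 15.7
t 13.95 pos [472.7 -68.4 150.1] F [ 3.3  3.2 -5.2] w 15.7 q [-0.15  0.36  1.94 -0.04  0.93  1.28]
tool y [-0.098 -0.016 -0.995] jaw deg -80.7
0.05 [-0.18, -0.97, -0.0] [0.0, 0.0, -0.05]
0.1 [-0.41, -1.93, -0.0] [0.0, 0.0, -0.1]
0.15 [-0.68, -2.87, -0.0] [0.0, 0.0, -0.15]
0.2 [-1.0, -3.8, -0.0] [0.0, 0.0, -0.2]
0.25 [-1.37, -4.72, -0.0] [0.0, 0.0, -0.25]
0.3 [-1.78, -5.61, -0.0] [0.001, 0.0, -0.3]
0.35 [-2.24, -6.48, -0.01] [0.001, 0.0, -0.35]
0.4 [-2.74, -7.33, -0.01] [0.001, 0.0, -0.4]
```

Forces stay small and the lid is free. Continuing the arc.

```bash
python3 -m jog '[[0,[-0.18,-1,0],[0,0,-0.05]],[0,[-0.41,-1.93,0],[0,0,-0.1]],[0,[-0.68,-2.87,0],[0,0,-0.15]],[0,[-1,-3.8,0],[0,0,-0.2]],[0,[-1.37,-4.7,0],[0,0,-0.25]],[0,[-1.78,-5.6,0],[0,0,-0.3]],[0,[-1.78,-5.6,0],[0,0,-0.3]]]'; python3 - <<'E'
from h import *
st();arc([.05,.1,.15,.2,.25,.3,.35,.4])
E
```

```text
t: 14.65
ee_pos: [495.3, -64.7, 203.2]
orientation: [0.585, -2.028, 2.095]
ft_force: [1.4, 1.1, -2.3]
width: 15.6
t 14.65 pos [495.3 -64.7 203.2] F [ 1.4  1.1 -2.3] w 15.6 q [-0.09  0.46  1.68 -0.1   1.39  1.35]
tool y [-0.384 -0.063 -0.921] jaw deg -80.7
0.05 [-0.17, -0.97, -0.0] [0.0, 0.0, -0.05]
0.1 [-0.4, -1.93, -0.0] [0.0, 0.0, -0.1]
0.15 [-0.66, -2.87, -0.0] [0.0, 0.0, -0.15]
0.2 [-0.98, -3.81, -0.01] [0.0, 0.0, -0.2]
0.25 [-1.34, -4.72, -0.01] [0.0, 0.0, -0.25]
0.3 [-1.75, -5.62, -0.01] [0.0, 0.0, -0.3]
0.35 [-2.2, -6.49, -0.01] [0.001, 0.0, -0.35]
0.4 [-2.7, -7.34, -0.01] [0.001, 0.0, -0.4]
```

```bash
python3 -m jog '[[0,[-0.17,-1,0],[0,0,-0.05]],[0,[-0.4,-1.93,0],[0,0,-0.1]],[0,[-0.66,-2.87,0],[0,0,-0.15]],[0,[-0.98,-3.8,0],[0,0,-0.2]],[0,[-1.34,-4.7,0],[0,0,-0.25]],[0,[-1.75,-5.6,0],[0,0,-0.3]],[0,[-2.2,-6.5,0],[0,0,-0.35]],[0,[-2.2,-6.5,0],[0,0,-0.35]]]'; python3 - <<'E'
from h import *
st();arc([.05,.1,.15,.2,.25,.3])
E
```

```text
t: 15.45
ee_pos: [539.5, -57.4, 253.7]
orientation: [0.869, -1.77, 1.886]
ft_force: [-0.3, 2.9, -3.1]
width: 15.9
t 15.45 pos [539.5 -57.4 253.7] F [-0.3  2.9 -3.1] w 15.9 q [-0.05  0.66  1.36 -0.15  1.86  1.37]
tool y [-0.673 -0.11  -0.731] jaw deg -80.7
0.05 [-0.17, -0.97, -0.0] [0.0, 0.0, -0.05]
0.1 [-0.38, -1.93, -0.0] [0.0, 0.0, -0.1]
0.15 [-0.65, -2.88, -0.01] [0.0, 0.0, -0.15]
0.2 [-0.96, -3.81, -0.01] [0.0, 0.0, -0.2]
0.25 [-1.31, -4.73, -0.01] [0.0, 0.0, -0.25]
0.3 [-1.72, -5.62, -0.01] [0.0, 0.001, -0.3]
```

```bash
python3 -m jog '[[0,[-0.17,-1,0],[0,0,-0.05]],[0,[-0.38,-1.93,0],[0,0,-0.1]],[0,[-0.65,-2.88,0],[0,0,-0.15]],[0,[-0.96,-3.8,0],[0,0,-0.2]],[0,[-1.31,-4.7,0],[0,0,-0.25]],[0,[-1.4,-4.9,0],[0,0,-0.26]],[0,[-1.4,-4.9,0],[0,0,-0.26]]]'; python3 - <<'E'
from h import *
from workcell import ctrl
st()
p=ctrl.get_obs()["ee_pos"];a=np.radians(9.4);X=(p[0]-660.7)*np.cos(a)+(p[1]+37.7)*np.sin(a);Z=p[2]-100
print("angle by tcp",np.degrees(np.arctan2(Z,-X)-np.arctan2(23.1,195)))
R=Ro.from_euler('z',-9.4,degrees=True).as_matrix()
for n in ("wrist","top","scene"):
    im=ctrl.get_image(n); np.savez(n+"7.npz",**im); c=cv2.cvtColor(im["color"],cv2.COLOR_RGB2BGR);cv2.imwrite(f"pics/{n}7.png",c)
    Zm=im["z_map"];v,u=np.nonzero(Zm>0)
    P=(np.stack([(u-im["cx"])/im["fx"],(v-im["cy"])/im["fy"],np.ones(len(u))],1)*Zm[v,u][:,None])@im["pose"][:3,:3].T+im["pose"][:3,3]
    x,y,z=(P@R.T).T
    for y0,y1 in ((-270,-200),(-80,-20)):
        m=(x>540)&(x<640)&(y>y0)&(y<y1)&(z>130)&(z<310)
        # iterative line fit z vs x near 60 deg plane
        e=z-(114+1.73*(644-x)); m&=abs(e)<25
        if m.sum()>30:
            q=np.polyfit(z[m],x[m],1);print(n,y0,m.sum(),"angle",np.degrees(np.arctan2(1,-q[0])).round(1))
E
```

```text
t: 16.15
ee_pos: [582.1, -50.4, 279.6]
orientation: [1.042, -1.573, 1.719]
ft_force: [2.1, 5.1, -9.1]
width: 16.0
t 16.15 pos [582.1 -50.4 279.6] F [ 2.1  5.1 -9.1] w 16.0 q [-0.02  0.83  1.11 -0.19  2.19  1.36]
tool y [-0.835 -0.136 -0.533] jaw deg -80.7
angle by tcp 59.32536473443015
wrist -270 33142 angle 59.5
wrist -80 28361 angle 59.5
top -270 782 angle 59.2
scene -270 960 angle 59.7
scene -80 53 angle 62.0
```

View pics/scene7.png

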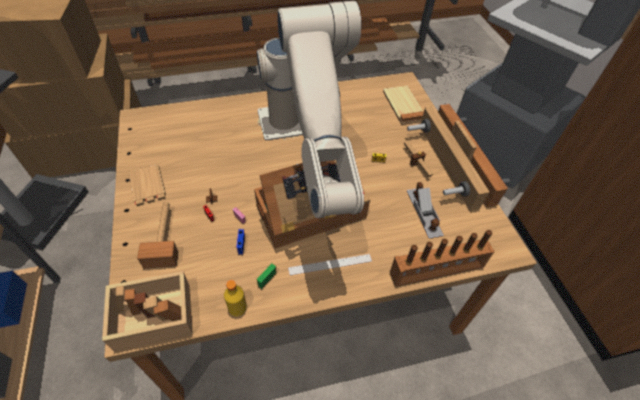

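View pics/top7.png

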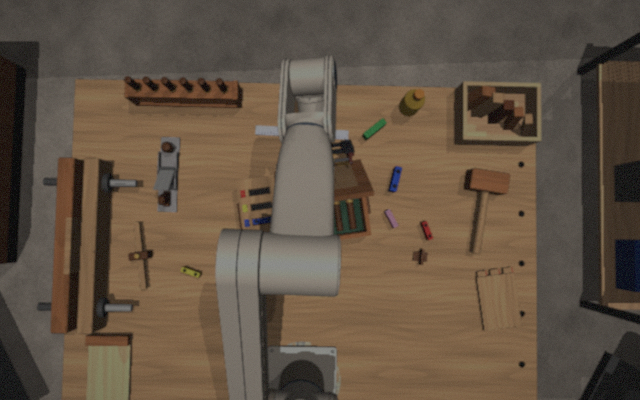

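The lid is at about 59.5° by the TCP and both good camera fits; the top view shows the blue block still in its pocket near (256,222) and the tools undisturbed. I'll settle briefly and hand in.

```bash
python3 -m jog '[[0,[0,0,0],[0,0,0]],[0,[0,0,0],[0,0,0]],[0,[0,0,0],[0,0,0]],[0,[0,0,0],[0,0,0]],[0,[0,0,0],[0,0,0]],[0,[0,0,0],[0,0,0]]]'; python3 - <<'E'
from h import *
from workcell import ctrl
st();print(ctrl.get_obs()["qvel"].round(3));print(ctrl.close_job())
E
```

```text
t: 16.9
ee_pos: [581.9, -50.5, 279.5]
orientation: [1.042, -1.574, 1.72]
ft_force: [2.5, 5.8, -11.7]
width: 15.9
t 16.9 pos [581.9 -50.5 279.5] F [  2.5   5.8 -11.7] w 15.9 q [-0.02  0.83  1.11 -0.19  2.19  1.36]
tool y [-0.834 -0.136 -0.535] jaw deg -80.7
[-0.001 -0.001  0.     0.002  0.002 -0.   ]
the job is handed in; nothing more can be done
None
```

I finished the job at 16.9 s and handed it in with the gripper still holding the lid at about 60°.

- **Blue block:** it is home in the blue-tagged pocket, the front one, and released. After release its top measured z = 140 mm, which is the 26 mm proud of the deck that a seated block should show.
- **Tug on the lid:** I pulled gently by the wooden lift, reading 12 N at most. The lid rose to about 0.037 rad by the wrist camera and 0.035 rad by the top camera. That is past the 0.02 rad of play, so it was not caught and I never touched the catch.
- **Lid at 60°:** the gripper position gave 59.3°. Camera fits gave 59.5° (wrist), 59.2° (top) and 59.7° (scene). One sparse scene-camera patch disagreed at 62.0°.
- **At hand-in:** the arm was at rest with about 12 N downward on the tool. That is more than the few newtons the lid's weight should give, so there is probably some internal load in the grip, well below the limits.
- **Tools and other blocks:** they looked undisturbed in the last top view; I did not re-measure them.

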